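# Hold a bracket in the corner of a drilling jig

## Robot

A 6-joint arm with a two-finger parallel gripper is mounted at the origin on a cart in front of the work surface, level with it; the furniture and walls round the work are solid. World frame = base frame: x ahead of the robot, y to its left, z up, the work surface at z = 0. Lengths are in m, angles in degrees, forces in N, time in s.
With the tool pointing down it reaches from about 0.325 to 0.775 m from the base axis. Payload 5.5 kg.
Tool frame: the origin (TCP) lies at the very end of the fingers, on their centre line; the grasp point (between the pads) lies r.grip_point_offset behind it (r.grip_point_offset is the distance from the TCP to the grasp point, in m); z points along the fingers, y is the line along which they close (so a half turn about z gives the same grasp; the last joint's range is limited). The gripper opens to 85 mm and grips with 20 to 120 N. Pads are 22 mm wide; open, the fingers measure 114 mm over their backs; the gripper's body (76 mm by 85 mm) begins 54 mm behind the grasp point. The pads swing forward as they close: fully open they stand 13 mm farther back than shut.
Start: joints at [68.486, 5.22, 70.514, -0, 104.267, -3.249], TCP at [0.188, 0.57, 0.204] pointing down, gripper open.
Joint ranges: [-164.24, 164.24], [-49.07, 125.15], [9.68, 141.18], [-86.29, 266.29], [3.28, 154.24], [-151.56, 151.56]. Speed limits (degrees/s): [147.25, 147.25, 172.46, 180, 180, 180].

## Interface

Orientations are given as [roll, pitch, yaw] about the fixed x, y, z axes, in that order (R = Rz(yaw) Ry(pitch) Rx(roll)).
In Python, from cell import r gives the robot as it stands.
- The arm moves only by the tool jog_arm, never from a script. Its argument "rows" is a list of rows, each an object with "linear": the shift along the tool's x, y, z normalised to -1 to 1, where 1 is 0.3 m, a list of three; "twist": the turn, a rotation vector about the tool's x, y, z normalised to -1 to 1, where 1 is 2 rad, a list of three; "gripper": the opening, from 0 (shut) to 1 (fully open). A call has 1 to 12 rows; each row is the pose to reach, as a shift and turn from the pose commanded when the call began, along the tool's axes at that moment; what a row does not reach only later rows make up. A row lasts 1/10 s, in which the tool goes at most 50 mm and 8.59 degrees, less where a joint would pass 70% of its speed; a pose out of reach is approached as far as the arm can. A call with a number of a shift or a turn outside -1 to 1 is refused whole. A call with a gripper value outside its range is refused whole. The fingers move at their own pace and stop on an object; "grip_force" is the grip in N (left out, the last holds). Time passes only in rows, so rows that repeat a pose let the fingers close. It gives the time, the measured TCP pose, the force, the opening and the grip force at its end, in the units of the state.
- r.get_state(): the state, without advancing time (a new reading comes with each control period).
- r.camera(name): name is "scene" or "side" or "wrist"; returns a dict with "color" (384x512x3 uint8, blue, green, red), "mtx" (3x3 intrinsics, pixels), "rvec" (rotation vector, rad) and "tvec" (3), from world to camera coordinates, as OpenCV has them. Camera axes: x right, y down, z forward; pixel columns grow to the right and rows downward; lengths in m; the calibration is good to about 2 mm. A picture is of the moment at which its call begins. There is no depth.
- r.hand_in(): hands the job in; it is judged then, once.
The state is a dict: "time": time; "joint_pos": joint angles; "joint_velocities": joint speeds; "tau": joint torques, N m; "eef_pos": TCP position; "eef_rot": TCP orientation; "contact_force": force on the tool from outside, world axes, zero at the start; "ft_torque": the same for the moment, N m; "finger_gap": opening from 0.0 (shut) to 1.0 (fully open); "grasp_force": force on a finger pad.
Only numpy, scipy, OpenCV 4.12 (cv2) and the standard library are available. Lean on these libraries where they do the work, as an engineer would, in place of code of your own. Each camera call takes 0.05 s, during which the arm holds its last target. There are 200 camera calls.

## Task

Take the aluminium bracket by its upright web and put it flat on the plate of the corner jig with its square end to the end fence and its long side to the long fence. Push it right into the corner so that it bears on both fences at once, and finish still gripping it and holding it pressed there, with a steady push of about 8 newtons against each fence, as it would be held for drilling: do not let go at the end. Leave the other things lying around where they are.

Things in the scene. Friction and masses are not known exactly. Their poses are not given: they have to be found in the camera images.
- bracket: Loose bare aluminium bracket, 0.18-0.33 kg, standing on its foot. Foot: rectangle 72 (x) by 64 (y) mm, 12 mm thick, plus a narrower tongue 32 mm wide sticking out 22 mm beyond its -x end; the +x end is the square end. An upright web stands on it, along x. Origin: centre of the rectangle's underside; z up. Starts with its x axis within 1.0 rad of the robot's +x.
- bracket_corner (a point): Corner of the foot's underside where the square end (+x) meets the +y long side: (36, 32, 0) mm in the bracket's frame. Axes as the bracket's. On the jig's ground, oiled faces the bracket slides easily (friction about 0.2), so a light load downwards keeps drag small.
- bracket_web (a point): Point in the web at (-2, 0, 45) mm in the bracket's frame, half way along it. The web is 10 mm thick (y -5 to +5), 52 mm long (x -28 to +24), its top 62 mm above the underside; a step 16 mm wide at its root ends 16 mm above the underside. Grip it here across its thickness, along the bracket's y.
- jig: Corner jig bolted to the bench, immovable: steel plate 140 (x) by 130 (y) by 10 mm with two low dark fences at its +x and +y edges forming a corner; screw heads 3 mm proud at the other plate corners. Origin: centre of its underside; z up. x axis within 0.35 rad of the robot's. Seated, the bracket has the jig's heading, its origin at (9, 8, 10) mm in the jig's frame.
- jig_corner (a point): Where the inner faces of the two fences would meet, on the plate's top: (45, 40, 10) mm in the jig's frame; axes as the jig's. The bracket's corner belongs here.
- end_fence: End fence, a dark steel bar at the far (+x) side of the plate, 12 mm thick, 14 mm high above the plate (24 mm above the bench), its screw heads 3 mm more. Its inner face looks to the jig's -x, at x = 45 mm in the jig's frame, from y = -45 to +28 mm. Origin: on the inner face, on the plate's top, at y = 0.
- long_fence: Long fence, a dark steel bar at the left (+y) side of the plate, 12 mm thick, 14 mm high above the plate, its screw heads 3 mm more. Its inner face looks to the jig's -y, at y = 40 mm in the jig's frame, from x = -58 to +32 mm, so there is a gap in the corner. Origin: on the inner face, on the plate's top, at x = 0.
- marker_blue: White marker with a blue cap, 135 x 12 mm, lying pointing away from the robot between the jig's and the bracket's areas; leave it alone.
- side_cutters: Side cutters with blue handles, 115 x 56 x 14 mm, lying behind the work; leave them alone.
- banana_plug_0: Red banana plug, 49 x 11 mm, lying behind the work; leave it alone.

How it is judged (in metres and radians):
At the end, for the whole second after the job is handed in: The bracket lies flat on the jig's plate (foot corner within 2.5 mm of the fence corner in all three directions, heading and tilt within 2.5 degrees), is still gripped (over 3 N on the fingers), at rest, and bears on each of the two fences with 2 to 30 N, all through the last second (x of bracket_corner in the frame of jig_corner between -0.0025 and 0.0025 m and y of bracket_corner in the frame of jig_corner between -0.0025 and 0.0025 m and z of bracket_corner in the frame of jig_corner between -0.0025 and 0.0025 m and angle between the x axis of bracket and the x axis of jig, either way round below 0.045 rad and angle between bracket's own z axis and vertical below 0.045 rad and contact force between bracket and end_fence between 2 and 30 N and contact force between bracket and long_fence between 2 and 30 N and contact force between the fingers and bracket above 3 N and linear speed of bracket below 0.01 m/s); the arm keeps its last pose, push and grip.
It fails at once if the marker moved by more than 30 mm (distance of marker_blue from where it was at the start of the episode above 0.03 m).
It fails at once if the side cutters moved by more than 30 mm (distance of side_cutters from where it was at the start of the episode above 0.03 m).
It fails at once if the banana plug moved by more than 30 mm (distance of banana_plug_0 from where it was at the start of the episode above 0.03 m).
It also fails if it takes over 48 s, if anything falls off the work surface, if the arm or the gripper's body presses on something with over 40 N, if the wrist force passes 120 N, or if a joint passes its speed limit or range.

## Working session

There is one attempt and no reset: what is moved stays moved. The work goes in short steps, Python scripts to look and compute and a tool call to move; the robot and the scene stay as the last step left them, time stands still between calls to the robot, and variables do not carry over. Pictures are saved under pics/ and viewed, at most 10 in all, crops included, and the job is handed in when it is done.

Besides the shell and the picture viewer there is one more tool, called after ">>>" by a JSON object that holds its "api" and its "payload", one argument or row to a line. jog_arm: Moves the arm, as the interface text tells. Scaled input: -1 to 1 covers 0.3 m each way for a shift and 2 rad each way for a turn. Its arguments: {"type":"object","properties":{"rows":{"type":"array"},"grip_force":{"type":"number"}},"required":["rows"]}

```bash
ls; mkdir -p pics; python3 - <<'E'
from cell import r
import cv2,pickle
s=r.get_state();print(s,r.grip_point_offset)
for n in("scene","side"):
    c=r.camera(n);cv2.imwrite(f"pics/{n}0.png",c["color"]);pickle.dump(c,open(f"{n}0.pkl","wb"));print(c["mtx"],c["rvec"],c["tvec"])
E
```

```text
pics
{'time': 0.0, 'joint_pos': array([ 6.84851523e+01,  5.26460230e+00,  7.05831636e+01, -4.41352718e-04,
        1.04267687e+02, -3.25059190e+00]), 'joint_velocities': array([ 0.01439908,  0.00345809,  0.02610772,  0.07717237, -0.05707042,
       -0.0828138 ]), 'tau': array([ 3.94671952e-05, -4.58717215e+01, -4.18033504e+01, -6.86652015e-05,
        1.13001719e-02, -1.73612455e-05]), 'eef_pos': array([0.18793609, 0.5694419 , 0.20332267]), 'eef_rot': array([-1.79884709e+02, -6.11923679e-03,  1.61735630e+02]), 'contact_force': array([-0.05658151,  0.25729486,  0.16621397]), 'ft_torque': array([-0.00252656, -0.01998337, -0.03044037]), 'grasp_force': 0.0, 'finger_gap': 1.0017837641130845} 0.0187
[[471.89853219   0.         260.99123247]
 [  0.         471.89853219 192.88226404]
 [  0.           0.           1.        ]] [ 2.1735184  -1.00792123  0.38972087] [-0.36215356  0.38505861  0.69090274]
[[443.34834639   0.         263.13306266]
 [  0.         443.34834639 192.62326296]
 [  0.           0.           1.        ]] [ 2.16829614  0.05497818 -0.0132241 ] [-0.58478965  0.02335459  0.87679307]
```

View pics/scene0.png

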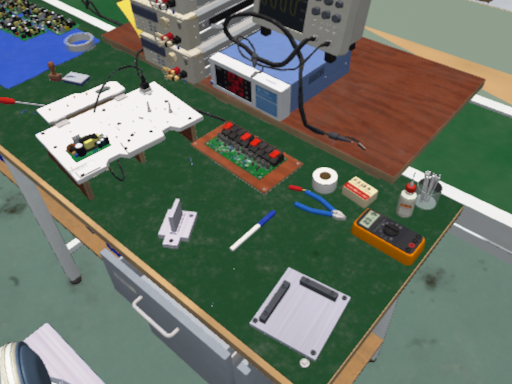

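View pics/side0.png

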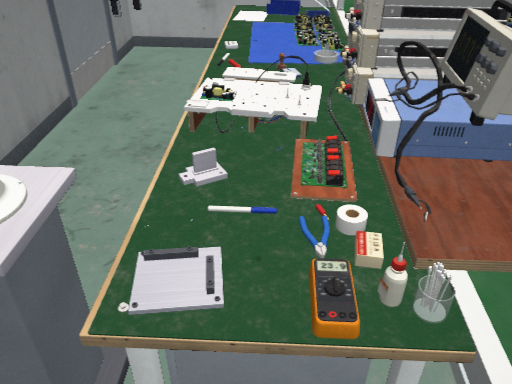

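The scene view shows the bracket at about (178,225), the marker at (253,230) and the jig at (300,312). In the side view they are at (204,168), (242,210) and (180,280). I'll zoom in on the jig and bracket next.

```bash
python3 - <<'E'
import cv2,pickle,numpy as np
a=pickle.load(open("scene0.pkl","rb"))["color"];b=pickle.load(open("side0.pkl","rb"))["color"]
f=lambda im,x,y,w,h,k:cv2.resize(im[y:y+h,x:x+w],(w*k,h*k),interpolation=cv2.INTER_CUBIC)
j=np.hstack([f(a,245,260,110,100,4-1+0),f(b,120,235,110,100,3)])
k=np.hstack([f(a,150,190,55,60,6),f(b,172,140,55,60,6)])
k=k[:, :660]
cv2.imwrite("pics/m.png",np.vstack([cv2.copyMakeBorder(j,0,0,0,0,cv2.BORDER_CONSTANT)[:240],])) if 0 else None
cv2.imwrite("pics/jig.png",np.hstack([f(a,248,264,104,96,3),f(b,125,238,104,96,3)])); 
cv2.imwrite("pics/br.png",k)
E
```

```text
(no output)
```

View pics/jig.png

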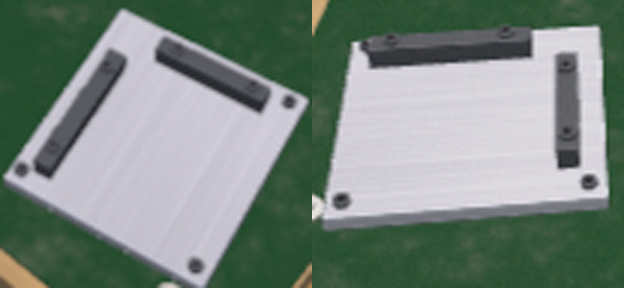

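View pics/br.png

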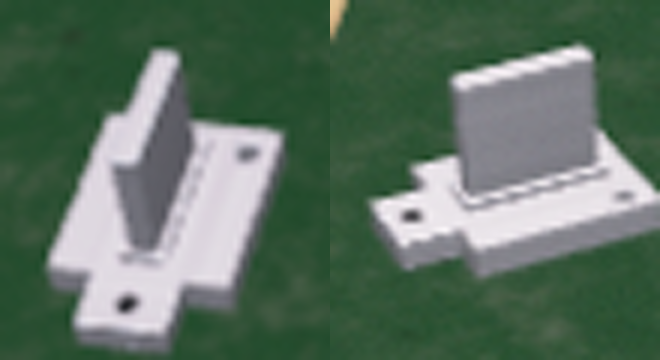

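Jig crop: plate corners are visible in both views. Scene crop (123,10), (307,98), (197,285), (5,180); side crop (286,27), (295,200), (13,218), (41,45). Bracket crop: the tongue (-x) faces the viewer, and the foot and web-top corners are clear.

```bash
cat >h.py <<'E'
import cv2,pickle,numpy as np
def ray(c,uv,z):
    R=cv2.Rodrigues(c["rvec"])[0];o=-R.T@np.ravel(c["tvec"])
    p=cv2.undistortPoints(np.float64(uv).reshape(-1,1,2),c["mtx"],None).reshape(-1,2)
    d=np.c_[p,np.ones(len(p))]@R
    return (o+d*((np.ravel(z)-o[2])/d[:,2])[:,None])[:,:2]
def fit(m,w):
    m=np.float64(m);w=np.float64(w);a=m-m.mean(0);b=w-w.mean(0)
    t=np.arctan2((a[:,0]*b[:,1]-a[:,1]*b[:,0]).sum(),(a*b).sum())
    R=np.array([[np.cos(t),-np.sin(t)],[np.sin(t),np.cos(t)]]);o=w.mean(0)-R@m.mean(0)
    return o,np.degrees(t),1e3*(w-m@R.T-o)
E
python3 - <<'E'
from h import *
np.set_printoptions(precision=4,suppress=True)
S=pickle.load(open("scene0.pkl","rb"));D=pickle.load(open("side0.pkl","rb"))
def cr(p,k,x,y): return (np.float64(p)+.5)/k+[x-.5,y-.5]
m=[(.07,.065),(.07,-.065),(-.07,-.065),(-.07,.065)]
A=ray(S,cr([(123,10),(307,98),(197,285),(5,180)],3,248,264),.01)
B=ray(D,cr([(286,27),(295,200),(13,218),(41,45)],3,125,238),.01)
for w,mm in((A,m),(B,m),(np.r_[A,B],m+m)): print("jig",*fit(mm,w))
fm=[(.036,-.032),(.036,.032),(-.036,.032),(-.036,-.032),(-.058,.016),(-.058,-.016),(-.028,.005),(-.028,-.005),(.024,-.005),(.024,.005)]
z=[.012]*6+[.062]*4
A=ray(S,cr([(285,132),(107,115),(48,268),(235,290),(75,325),(167,332),(113,160),(140,165),(180,55),(155,48)],6,150,190),z)
gm=[(-.058,.016),(-.058,-.016),(-.036,-.032),(-.036,.032),(-.028,-.005),(.024,-.005)]
B=ray(D,cr([(40,200),(75,250),(140,252),(85,165),(125,80),(264,55)],6,172,140),[.012]*4+[.062]*2)
for w,mm in((A,fm),(B,gm),(np.r_[A,B],fm+gm)): print("br",*fit(mm,w))
E
```

```text
jig [ 0.4575 -0.1771] 8.877682051184449 [[-0.1473 -1.817 ]
 [ 0.261   0.9167]
 [ 0.0792  3.2353]
 [-0.1928 -2.335 ]]
jig [ 0.4578 -0.1823] 9.044903255184884 [[-1.2406 -0.5281]
 [-1.0913 -0.4583]
 [ 1.3956  2.7092]
 [ 0.9363 -1.7228]]
jig [ 0.4576 -0.1797] 8.961180134433787 [[-0.2014  0.7213]
 [ 0.0197  3.4256]
 [-0.1938  5.9458]
 [-0.2786  0.4049]
 [-1.1869 -3.0663]
 [-0.85   -2.9668]
 [ 1.6689 -0.0014]
 [ 1.0221 -4.4631]]
br [0.455  0.1431] 32.117001856742185 [[ 0.5122 -0.1242]
 [-0.6844  1.0818]
 [-0.238   0.8392]
 [ 0.1319 -1.359 ]
 [-0.5944 -0.0105]
 [ 0.2222  1.0516]
 [ 1.1195 -0.3372]
 [ 0.0351 -0.4241]
 [-1.2992 -0.685 ]
 [ 0.795  -0.0327]]
br [0.4535 0.1394] 30.759678421764654 [[ 0.1064  0.6567]
 [ 2.6783 -4.0347]
 [-1.494  -1.4023]
 [ 0.9317  0.9509]
 [-1.8111  4.5803]
 [-0.4112 -0.7508]]
br [0.4543 0.1419] 31.95687159440282 [[ 1.2201  1.1981]
 [-0.1281  2.3092]
 [ 0.4251  1.8959]
 [ 0.9466 -0.2073]
 [ 0.1392  1.0179]
 [ 1.0316  2.1275]
 [ 1.8346  0.7785]
 [ 0.774   0.7065]
 [-0.6374  0.5688]
 [ 1.4331  1.2063]
 [-1.0343 -0.6209]
 [ 0.9667 -5.6602]
 [-3.2519 -3.5944]
 [ 0.3158 -0.5453]
 [-3.0003  2.5391]
 [-1.035  -3.7198]]
```

```bash
cat >>h.py <<'E'
from scipy.spatial.transform import Rotation as Ro
def step(cur,tgt):
    "poses (xyz, yaw deg) of the downward tool -> normalised shift and turn"
    R=Ro.from_euler("xyz",[180,0,cur[3]],degrees=True);T=Ro.from_euler("xyz",[180,0,tgt[3]],degrees=True)
    l=R.inv().apply(np.subtract(tgt[:3],cur[:3]))/.3
    d=-((tgt[3]-cur[3]+180)%360-180)
    return np.round(l,4),np.round(d*np.pi/360,4)
E
python3 - <<'E'
from h import *
S=pickle.load(open("scene0.pkl","rb"))
print(ray(S,[(232,248),(274,212)],.006))
s=(.188,.57,.204,161.735);m=(.33,.36,.18,90);t=(.453,.1415,.15,32)
print(step(s,m),step(m,t))
E
```

```text
[[0.48237485 0.01369224]
 [0.61135876 0.01115006]]
(array([-0.6689, -0.5164,  0.08  ]), np.float64(0.626)) (array([-0.7283,  0.41  ,  0.1   ]), np.float64(0.5061))
```

>>> {"api": "jog_arm", "payload": {
  "rows": [
    {"linear": [-0.6689,-0.5164,0.08],"twist": [0,0,0.626],"gripper": 0.6},
    {"linear": [-0.6689,-0.5164,0.08],"twist": [0,0,0.626],"gripper": 0.6},
    {"linear": [-0.6689,-0.5164,0.08],"twist": [0,0,0.626],"gripper": 0.6},
    {"linear": [-0.6689,-0.5164,0.08],"twist": [0,0,0.626],"gripper": 0.6},
    {"linear": [-0.6689,-0.5164,0.08],"twist": [0,0,0.626],"gripper": 0.6},
    {"linear": [-0.6689,-0.5164,0.08],"twist": [0,0,0.626],"gripper": 0.6},
    {"linear": [-0.6689,-0.5164,0.08],"twist": [0,0,0.626],"gripper": 0.6},
    {"linear": [-0.6689,-0.5164,0.08],"twist": [0,0,0.626],"gripper": 0.6},
    {"linear": [-0.6689,-0.5164,0.08],"twist": [0,0,0.626],"gripper": 0.6},
    {"linear": [-0.6689,-0.5164,0.08],"twist": [0,0,0.626],"gripper": 0.6}
  ]
}}

```text
time: 1.1
eef_pos: [0.33, 0.3595, 0.18]
eef_rot: [-180.0, 0.0, 90.0]
contact_force: [0.5, 0.1, -0.3]
finger_gap: 0.594
grasp_force: 0.0
```

>>> {"api": "jog_arm", "payload": {
  "rows": [
    {"linear": [-0.7283,0.41,0.1],"twist": [0,0,0.5061],"gripper": 0.6},
    {"linear": [-0.7283,0.41,0.1],"twist": [0,0,0.5061],"gripper": 0.6},
    {"linear": [-0.7283,0.41,0.1],"twist": [0,0,0.5061],"gripper": 0.6},
    {"linear": [-0.7283,0.41,0.1],"twist": [0,0,0.5061],"gripper": 0.6},
    {"linear": [-0.7283,0.41,0.1],"twist": [0,0,0.5061],"gripper": 0.6},
    {"linear": [-0.7283,0.41,0.1],"twist": [0,0,0.5061],"gripper": 0.6},
    {"linear": [-0.7283,0.41,0.1],"twist": [0,0,0.5061],"gripper": 0.6},
    {"linear": [-0.7283,0.41,0.1],"twist": [0,0,0.5061],"gripper": 0.6},
    {"linear": [-0.7283,0.41,0.1],"twist": [0,0,0.5061],"gripper": 0.6},
    {"linear": [-0.7283,0.41,0.1],"twist": [0,0,0.5061],"gripper": 0.6},
    {"linear": [-0.7283,0.41,0.1],"twist": [0,0,0.5061],"gripper": 0.6},
    {"linear": [-0.7283,0.41,0.1],"twist": [0,0,0.5061],"gripper": 0.6}
  ]
}}

```text
time: 2.3
eef_pos: [0.453, 0.1416, 0.1505]
eef_rot: [180.0, -0.0, 32.1]
contact_force: [0.8, 1.5, -0.2]
finger_gap: 0.6
grasp_force: 0.0
```

```bash
python3 - <<'E'
from cell import r
from h import *
s=r.get_state();print(s["time"],s["eef_pos"],s["eef_rot"],s["joint_pos"])
c=r.camera("wrist");pickle.dump(c,open("w1.pkl","wb"));cv2.imwrite("pics/w1.png",c["color"])
E
```

```text
2.3 [0.45295048 0.14159981 0.15050538] [ 1.79997993e+02 -2.22609667e-03  3.21021963e+01] [ 1.32525978e+01 -1.45350990e+01  9.46790202e+01 -1.19791990e-03
  9.98533236e+01  7.11501965e+01]
```

View pics/w1.png

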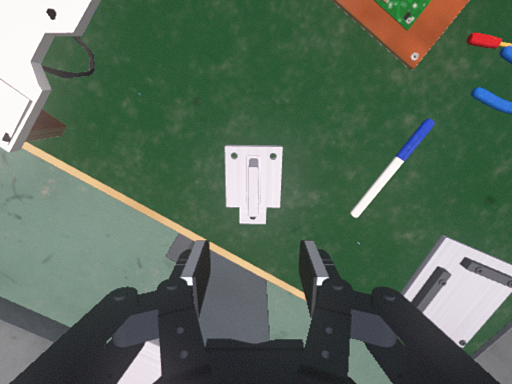

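The wrist view shows the bracket square-on: foot corners (225,147), (283,147), (282,207) and (226,207), tongue end (240–266,223). The jig is only partly in view, at lower right.

```bash
python3 - <<'E'
from h import *
c=pickle.load(open("w1.pkl","rb"))
m=[(.036,.032),(.036,-.032),(-.036,-.032),(-.036,.032),(-.058,.016),(-.058,-.016)]
print(fit(m,ray(c,[(225,147),(282.5,147),(282,207),(225.5,207),(240,223),(266,223)],.012)))
R=cv2.Rodrigues(c["rvec"])[0];print(-R.T@np.ravel(c["tvec"]),R[2])
E
```

```text
(array([0.45202484, 0.14230012]), np.float64(31.777178331431788), array([[-0.63303277, -0.36161003],
       [-0.27410435, -0.29493212],
       [ 1.13802653, -1.95270842],
       [-1.1289878 ,  1.04385403],
       [ 0.43032067,  0.65860299],
       [ 0.46777772,  0.90679355]]))
[0.52258941 0.18589124 0.32060977] [-0.27214752 -0.17135782 -0.94687498]
```

>>> {"api": "jog_arm", "payload": {
  "rows": [
    {"linear": [0,0,0.15],"twist": [0,0,0],"gripper": 0.5},
    {"linear": [0,0,0.3],"twist": [0,0,0],"gripper": 0.5},
    {"linear": [0,0,0.41],"twist": [0,0,0],"gripper": 0.5},
    {"linear": [0,0,0.41],"twist": [0,0,0],"gripper": 0.5},
    {"linear": [0,0,0.41],"twist": [0,0,0],"gripper": 0.5},
    {"linear": [0,0,0.41],"twist": [0,0,0],"gripper": 0},
    {"linear": [0,0,0.41],"twist": [0,0,0],"gripper": 0},
    {"linear": [0,0,0.41],"twist": [0,0,0],"gripper": 0},
    {"linear": [0,0,0.41],"twist": [0,0,0],"gripper": 0},
    {"linear": [0,0,0.41],"twist": [0,0,0],"gripper": 0},
    {"linear": [0,0,0.41],"twist": [0,0,0],"gripper": 0}
  ],
  "grip_force": 90
}}

```text
time: 3.45
eef_pos: [0.4542, 0.1422, 0.0298]
eef_rot: [180.0, -0.2, 32.0]
contact_force: [-1.7, 3.0, 5.7]
finger_gap: 0.07
grasp_force: 88.5
```

>>> {"api": "jog_arm", "payload": {
  "rows": [
    {"linear": [0,0,0],"twist": [0,0,0],"gripper": 0},
    {"linear": [0,0,0],"twist": [0,0,0],"gripper": 0}
  ]
}}

```text
time: 3.65
eef_pos: [0.4542, 0.1422, 0.0298]
eef_rot: [180.0, -0.2, 32.0]
contact_force: [-0.8, 2.8, 6.7]
finger_gap: 0.073
grasp_force: 88.5
```

```bash
python3 - <<'E'
from cell import r
from h import *
s=r.get_state();print(s)
E
```

```text
{'time': 3.65, 'joint_pos': array([ 1.32348470e+01, -1.23706101e+01,  1.05151520e+02,  5.95989104e-02,
        8.70008410e+01,  7.12030316e+01]), 'joint_velocities': array([ 0.00809399,  0.04579486,  0.03966644, -0.0409733 , -0.10226712,
        0.00011166]), 'tau': array([-1.30454209e+00, -2.84180957e+01, -3.76431513e+01, -8.15097447e-01,
       -2.15359465e-01,  4.62787444e-03]), 'eef_pos': array([0.45423714, 0.14215171, 0.02976933]), 'eef_rot': array([179.98603105,  -0.22578897,  32.02883799]), 'contact_force': array([-0.79890201,  2.81818307,  6.69633369]), 'ft_torque': array([0.35124608, 0.13862338, 0.00689701]), 'grasp_force': 88.54061220539734, 'finger_gap': 0.0728224292932248}
```

```bash
python3 - <<'E'
from h import *
j=np.array([.4576,-.1797]);t=np.radians(9);R=np.array([[np.cos(t),-np.sin(t)],[np.sin(t),np.cos(t)]])
g=j+R@[-.005,-.006];print(g)
a=(.453,.1415,.127,32);b=(.452,-.02,.127,20);d=(*g,.11,9)
print(step(a,b),step(b,d))
E
```

```text
[ 0.45360017 -0.1864083 ]
(array([-0.2881,  0.4548,  0.    ]), np.float64(0.1047)) (array([-0.1847,  0.5231,  0.0567]), np.float64(0.096))
```

>>> {"api": "jog_arm", "payload": {
  "rows": [
    {"linear": [0,0,-0.05],"twist": [0,0,0],"gripper": 0},
    {"linear": [0,0,-0.12],"twist": [0,0,0],"gripper": 0},
    {"linear": [0,0,-0.22],"twist": [0,0,0],"gripper": 0},
    {"linear": [0,0,-0.3333],"twist": [0,0,0],"gripper": 0},
    {"linear": [0,0,-0.3333],"twist": [0,0,0],"gripper": 0},
    {"linear": [0,0,-0.3333],"twist": [0,0,0],"gripper": 0}
  ]
}}

```text
time: 4.25
eef_pos: [0.4535, 0.1412, 0.1285]
eef_rot: [179.9, -0.1, 32.0]
contact_force: [0.6, -0.4, -3.9]
finger_gap: 0.077
grasp_force: 88.5
```

>>> {"api": "jog_arm", "payload": {
  "rows": [
    {"linear": [-0.07,0.11,0],"twist": [0,0,0.025],"gripper": 0},
    {"linear": [-0.144,0.227,0],"twist": [0,0,0.05],"gripper": 0},
    {"linear": [-0.21,0.34,0],"twist": [0,0,0.08],"gripper": 0},
    {"linear": [-0.2881,0.4548,0],"twist": [0,0,0.1047],"gripper": 0},
    {"linear": [-0.2881,0.4548,0],"twist": [0,0,0.1047],"gripper": 0},
    {"linear": [-0.2881,0.4548,0],"twist": [0,0,0.1047],"gripper": 0},
    {"linear": [-0.2881,0.4548,0],"twist": [0,0,0.1047],"gripper": 0}
  ]
}}

```text
time: 4.95
eef_pos: [0.4516, -0.0195, 0.1264]
eef_rot: [-179.9, 0.1, 20.1]
contact_force: [0.5, 1.0, -1.9]
finger_gap: 0.077
grasp_force: 88.7
```

```bash
python3 - <<'E'
from cell import r
from h import *
s=r.get_state();print(s["time"],s["eef_pos"],s["eef_rot"],s["contact_force"])
c=r.camera("wrist");pickle.dump(c,open("w2.pkl","wb"));cv2.imwrite("pics/w2.png",c["color"])
E
```

```text
4.95 [ 0.4515932  -0.01945872  0.12640315] [-1.79923064e+02  8.75958218e-02  2.00588926e+01] [ 0.50370064  0.99542277 -1.92888699]
```

View pics/w2.png

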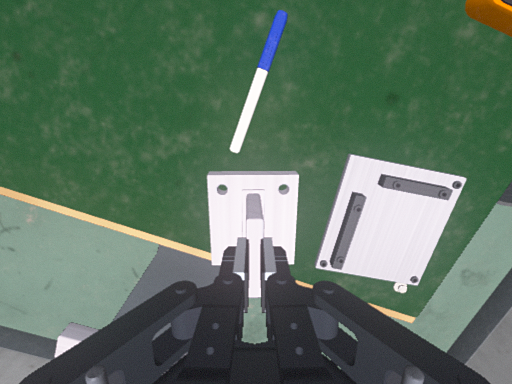

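The wrist view shows the bracket held square (foot end corners (208,172) and (298,172)) and the whole jig plate, with corners near (350,155), (465,178), (419,286) and (316,267). I'll fit the edges of the plate mask.

```bash
python3 - <<'E'
from h import *
c=pickle.load(open("w2.pkl","rb"));im=c["color"];g=cv2.cvtColor(im,cv2.COLOR_BGR2GRAY)
def refine(ps,n=30):
    # each side: strongest bright-inside/outside step along the normal, line fit, intersect
    ps=np.float64(ps);cen=ps.mean(0);L=[]
    for a,b in zip(ps,np.roll(ps,-1,0)):
        t=(b-a)/np.linalg.norm(b-a);nn=np.array([-t[1],t[0]]);nn*=np.sign(nn@(cen-a))
        q=a+np.linspace(.12,.88,n)[:,None]*(b-a);k=np.arange(-4,4.01,.25)
        xy=(q[:,None]+k[:,None]*nn).astype(np.float32)
        v=cv2.remap(cv2.GaussianBlur(g,(3,3),.7),xy[...,0],xy[...,1],cv2.INTER_LINEAR).astype(float)
        e=q+k[1:-1][np.argmax(v[:,2:]-v[:,:-2],1)][:,None]*nn
        l=cv2.fitLine(e.astype(np.float32),cv2.DIST_HUBER,0,.01,.01).ravel();L.append(l)
    out=[]
    for i in range(4):
        d1,p1,d2,p2=L[i-1][:2],L[i-1][2:],L[i][:2],L[i][2:]
        s=np.linalg.solve(np.c_[d1,-d2],p2-p1);out.append(p1+s[0]*d1)
    return np.array(out)
P=refine([(350,155),(465,178),(419,286),(316,267)]);print(P)
m=[(.07,.065),(.07,-.065),(-.07,-.065),(-.07,.065)]
print(fit(m,ray(c,P,.01)))
# bracket: square end top edge
w=ray(c,[(208,172),(298,172)],.1086);t=np.radians(20.06);R=np.array([[np.cos(t),-np.sin(t)],[np.sin(t),np.cos(t)]])
print((w-[.4516,-.0195])@R, fit([(.036,.032),(.036,-.032)],w))
E
```

```text
[[349.9785  154.01614]
 [467.07928 177.3602 ]
 [417.02972 285.45273]
 [314.75803 267.47537]]
(array([ 0.45561939, -0.17777859]), np.float64(8.846791744770039), array([[-0.07609952,  0.4363949 ],
       [ 0.31316772, -0.36344762],
       [-0.24049532, -0.35289174],
       [ 0.00342712,  0.27994446]]))
[[ 0.03610049  0.03270743]
 [ 0.03608983 -0.0302106 ]] (array([ 0.45125908, -0.01828895]), np.float64(20.05029272798271), array([[ 0.18547396, -0.5081971 ],
       [-0.18547396,  0.5081971 ]]))
```

```bash
python3 - <<'E'
from h import *
j=np.array([.456,-.178]);t=np.radians(8.9);R=np.array([[np.cos(t),-np.sin(t)],[np.sin(t),np.cos(t)]])
g=j+R@[.001,0];print(g)
print(step((.452,-.02,.127,20),(*g,.097,8.9)))
E
```

```text
[ 0.45698796 -0.17784529]
(array([-0.1643,  0.5001,  0.1   ]), np.float64(0.0969))
```

>>> {"api": "jog_arm", "payload": {
  "rows": [
    {"linear": [-0.04,0.12,0],"twist": [0,0,0.025],"gripper": 0},
    {"linear": [-0.08,0.25,0],"twist": [0,0,0.05],"gripper": 0},
    {"linear": [-0.12,0.38,0.02],"twist": [0,0,0.075],"gripper": 0},
    {"linear": [-0.1643,0.5,0.05],"twist": [0,0,0.0969],"gripper": 0},
    {"linear": [-0.1643,0.5,0.1],"twist": [0,0,0.0969],"gripper": 0},
    {"linear": [-0.1643,0.5,0.1],"twist": [0,0,0.0969],"gripper": 0},
    {"linear": [-0.1643,0.5,0.1],"twist": [0,0,0.0969],"gripper": 0},
    {"linear": [-0.1643,0.5,0.1],"twist": [0,0,0.0969],"gripper": 0}
  ]
}}

```text
time: 5.8
eef_pos: [0.4577, -0.1767, 0.0982]
eef_rot: [180.0, -0.1, 9.1]
contact_force: [-0.2, 0.2, -1.8]
finger_gap: 0.075
grasp_force: 88.8
```

```bash
python3 - <<'E'
from cell import r
from h import *
s=r.get_state();print(s["time"],s["eef_pos"],s["eef_rot"],s["contact_force"],s["ft_torque"])
ims=[]
for n in("wrist","side"):
    c=r.camera(n);pickle.dump(c,open(n+"3.pkl","wb"));ims.append(c["color"])
a=ims[0][60:340,150:450];b=cv2.resize(ims[1][180:330,90:260],None,fx=280/150,fy=280/150,interpolation=cv2.INTER_CUBIC)
cv2.imwrite("pics/m3.png",np.hstack([a,b]))
E
```

```text
5.8 [ 0.45767446 -0.17668668  0.09822052] [ 1.79983500e+02 -5.30979870e-02  9.05256986e+00] [-0.21130894  0.24330639 -1.80719102] [-0.0464161   0.00699785  0.00305337]
```

View pics/m3.png

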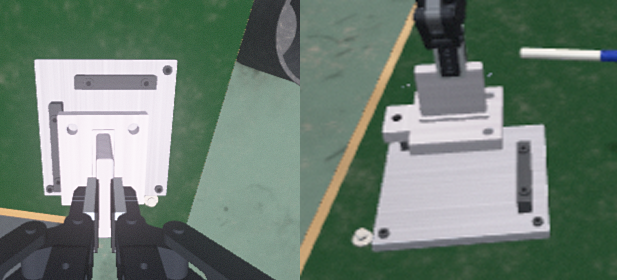

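The bracket hangs over the plate, clear of both fences. Next I lower it to just above the plate.

>>> {"api": "jog_arm", "payload": {
  "rows": [
    {"linear": [0,0,0.05],"twist": [0,0,0],"gripper": 0},
    {"linear": [0,0,0.1],"twist": [0,0,0],"gripper": 0},
    {"linear": [0,0,0.14],"twist": [0,0,0],"gripper": 0},
    {"linear": [0,0,0.17],"twist": [0,0,0],"gripper": 0},
    {"linear": [0,0,0.18],"twist": [0,0,0],"gripper": 0},
    {"linear": [0,0,0.185],"twist": [0,0,0],"gripper": 0},
    {"linear": [0,0,0.187],"twist": [0,0,0],"gripper": 0},
    {"linear": [0,0,0.187],"twist": [0,0,0],"gripper": 0},
    {"linear": [0,0,0.187],"twist": [0,0,0],"gripper": 0}
  ]
}}

```text
time: 6.8
eef_pos: [0.4574, -0.1782, 0.042]
eef_rot: [180.0, -0.0, 8.9]
contact_force: [-0.2, -1.5, -1.4]
finger_gap: 0.078
grasp_force: 88.8
```

>>> {"api": "jog_arm", "payload": {
  "rows": [
    {"linear": [0,0,0.004],"twist": [0,0,0],"gripper": 0},
    {"linear": [0,0,0.008],"twist": [0,0,0],"gripper": 0},
    {"linear": [0,0,0.01],"twist": [0,0,0],"gripper": 0},
    {"linear": [0,0,0.01],"twist": [0,0,0],"gripper": 0},
    {"linear": [0,0,0.01],"twist": [0,0,0],"gripper": 0},
    {"linear": [0,0,0.01],"twist": [0,0,0],"gripper": 0}
  ]
}}

```text
time: 7.4
eef_pos: [0.4577, -0.1781, 0.0396]
eef_rot: [180.0, -0.1, 8.9]
contact_force: [-2.0, 2.7, 5.4]
finger_gap: 0.074
grasp_force: 89.7
```

>>> {"api": "jog_arm", "payload": {
  "rows": [
    {"linear": [0.005,-0.005,0],"twist": [0,0,0],"gripper": 0},
    {"linear": [0.01,-0.01,0],"twist": [0,0,0],"gripper": 0},
    {"linear": [0.015,-0.015,0],"twist": [0,0,0],"gripper": 0},
    {"linear": [0.02,-0.02,0],"twist": [0,0,0],"gripper": 0},
    {"linear": [0.02,-0.02,0],"twist": [0,0,0],"gripper": 0},
    {"linear": [0.02,-0.02,0],"twist": [0,0,0],"gripper": 0}
  ]
}}

```text
time: 8.0
eef_pos: [0.4629, -0.1718, 0.0395]
eef_rot: [179.9, -0.1, 8.9]
contact_force: [-0.2, -0.4, 5.0]
finger_gap: 0.075
grasp_force: 89.7
```

>>> {"api": "jog_arm", "payload": {
  "rows": [
    {"linear": [0.005,0,0],"twist": [0,0,0],"gripper": 0},
    {"linear": [0.01,0,0],"twist": [0,0,0],"gripper": 0},
    {"linear": [0.01,0,0],"twist": [0,0,0],"gripper": 0},
    {"linear": [0.01,0,0],"twist": [0,0,0],"gripper": 0},
    {"linear": [0.01,0,0],"twist": [0,0,0],"gripper": 0}
  ]
}}

```text
time: 8.5
eef_pos: [0.4653, -0.1714, 0.0395]
eef_rot: [179.9, -0.0, 8.9]
contact_force: [-2.9, -0.5, 6.9]
finger_gap: 0.072
grasp_force: 89.9
```

>>> {"api": "jog_arm", "payload": {
  "rows": [
    {"linear": [0.005,-0.004,0],"twist": [0,0,0],"gripper": 0},
    {"linear": [0.005,-0.008,0],"twist": [0,0,0],"gripper": 0},
    {"linear": [0.005,-0.01,0],"twist": [0,0,0],"gripper": 0},
    {"linear": [0.005,-0.01,0],"twist": [0,0,0],"gripper": 0},
    {"linear": [0.005,-0.01,0],"twist": [0,0,0],"gripper": 0}
  ]
}}

```text
time: 9.0
eef_pos: [0.4654, -0.1697, 0.0397]
eef_rot: [179.8, 0.1, 8.8]
contact_force: [-6.8, -4.8, 7.9]
finger_gap: 0.074
grasp_force: 90.0
```

>>> {"api": "jog_arm", "payload": {
  "rows": [
    {"linear": [0.001,-0.003,0],"twist": [0,0,0],"gripper": 0},
    {"linear": [0.001,-0.005,0],"twist": [0,0,0],"gripper": 0},
    {"linear": [0.001,-0.005,0],"twist": [0,0,0],"gripper": 0},
    {"linear": [0.001,-0.005,0],"twist": [0,0,0],"gripper": 0},
    {"linear": [0.001,-0.005,0],"twist": [0,0,0],"gripper": 0},
    {"linear": [0.001,-0.005,0],"twist": [0,0,0],"gripper": 0},
    {"linear": [0.001,-0.005,0],"twist": [0,0,0],"gripper": 0}
  ]
}}

```text
time: 9.7
eef_pos: [0.4654, -0.1685, 0.0399]
eef_rot: [179.7, 0.1, 8.8]
contact_force: [-7.1, -5.3, 8.5]
finger_gap: 0.073
grasp_force: 90.1
```

```bash
python3 - <<'E'
from cell import r
from h import *
ims=[]
for n in("wrist","side","scene"):
    c=r.camera(n);pickle.dump(c,open(n+"4.pkl","wb"));ims.append(c["color"])
F=[]
for i in range(6):
    r.camera("side");s=r.get_state();F.append(np.r_[s["contact_force"],s["ft_torque"]])
F=np.array(F);m=F.mean(0);t=np.radians(8.9);print(s["time"],s["eef_pos"],s["eef_rot"],m,F.std(0))
print("jig x,y",m[0]*np.cos(t)+m[1]*np.sin(t),-m[0]*np.sin(t)+m[1]*np.cos(t))
f=lambda im,x,y,w,h,k:cv2.resize(im[y:y+h,x:x+w],(w*k,h*k),interpolation=cv2.INTER_CUBIC)
cv2.imwrite("pics/m4.png",np.hstack([f(ims[0],180,100,140,150,2),f(ims[1],125,200,110,100,3),f(ims[2],248,250,100,100,3)][:1]+[f(ims[1],120,200,110,100,3),][:0]) if 0 else np.hstack([f(ims[0],180,100,130,150,2),f(ims[1],125,220,105,100,3)[:300],])[:300])
E
```

```text
10.15 [ 0.46539913 -0.16850024  0.03985186] [1.79729085e+02 9.87304329e-02 8.81825645e+00] [-7.18434487e+00 -5.99099150e+00  9.12857973e+00 -1.15347659e+00
  1.20468545e+00 -3.91431612e-03] [0.18842955 0.33508232 0.32828612 0.04433362 0.04435615 0.0261344 ]
jig x,y -8.024713006196937 -4.807366388193407
```

View pics/m4.png

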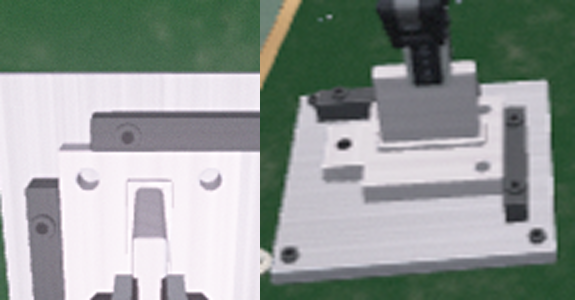

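The foot is against the end fence. The long fence (left in the wrist crop) is touching or nearly so. I'll push further in +y and watch travel against force.

>>> {"api": "jog_arm", "payload": {
  "rows": [
    {"linear": [0,-0.002,0],"twist": [0,0,0],"gripper": 0},
    {"linear": [0,-0.004,0],"twist": [0,0,0],"gripper": 0},
    {"linear": [0,-0.004,0],"twist": [0,0,0],"gripper": 0},
    {"linear": [0,-0.004,0],"twist": [0,0,0],"gripper": 0},
    {"linear": [0,-0.004,0],"twist": [0,0,0],"gripper": 0},
    {"linear": [0,-0.004,0],"twist": [0,0,0],"gripper": 0}
  ]
}}

```text
time: 10.75
eef_pos: [0.4654, -0.1681, 0.04]
eef_rot: [179.6, 0.1, 8.8]
contact_force: [-5.7, -8.5, 8.7]
finger_gap: 0.071
grasp_force: 90.0
```

>>> {"api": "jog_arm", "payload": {
  "rows": [
    {"linear": [0,-0.002,0],"twist": [0,0,0],"gripper": 0},
    {"linear": [0,-0.004,0],"twist": [0,0,0],"gripper": 0},
    {"linear": [0,-0.004,0],"twist": [0,0,0],"gripper": 0},
    {"linear": [0,-0.004,0],"twist": [0,0,0],"gripper": 0},
    {"linear": [0,-0.004,0],"twist": [0,0,0],"gripper": 0},
    {"linear": [0,-0.004,0],"twist": [0,0,0],"gripper": 0}
  ]
}}

```text
time: 11.35
eef_pos: [0.4654, -0.1677, 0.0402]
eef_rot: [179.5, 0.1, 8.8]
contact_force: [-5.9, -11.0, 8.1]
finger_gap: 0.074
grasp_force: 90.0
```

```bash
python3 - <<'E'
from cell import r
from h import *
ims=[r.camera(n)["color"] for n in("wrist","side","scene")]
F=[]
for i in range(12):
    r.camera("side");s=r.get_state();F.append(s["contact_force"])
F=np.array(F);m=F.mean(0);t=np.radians(8.9);print(s["time"],s["eef_pos"],s["eef_rot"],m,F.std(0),s["grasp_force"])
print("jig x,y",m[0]*np.cos(t)+m[1]*np.sin(t),-m[0]*np.sin(t)+m[1]*np.cos(t))
f=lambda im,x,y,w,h,k:cv2.resize(im[y:y+h,x:x+w],(w*k,h*k),interpolation=cv2.INTER_CUBIC)
cv2.imwrite("pics/m5.png",np.hstack([f(ims[0],190,150,80,100,4),f(ims[1],135,225,90,80,5)]))if 0 else cv2.imwrite("pics/m5.png",np.hstack([f(ims[0],190,150,90,100,4),f(ims[1],130,220,100,100,4)]))
E
```

```text
12.1 [ 0.46539102 -0.16771299  0.0401914 ] [1.79541204e+02 5.98320906e-02 8.78237968e+00] [ -6.00751464 -10.8123209    7.55813379] [0.67477118 0.39167299 0.47390649] 89.98459207476117
jig x,y -7.6079616971136605 -9.752714194239266
```

View pics/m5.png

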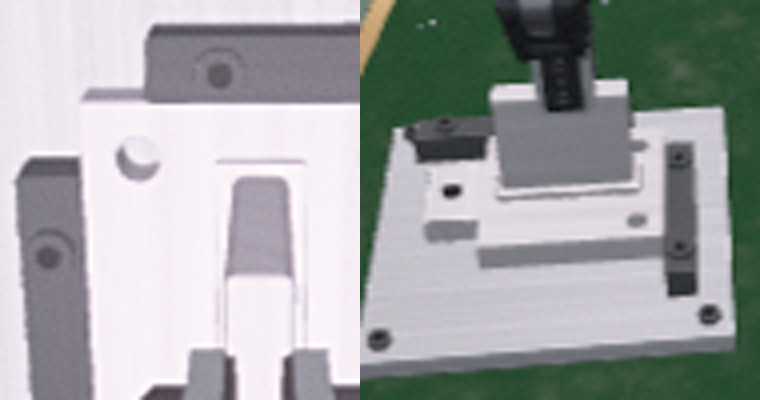

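The foot touches both fences with no gap visible, it lies flat, and the forces are steady at about 7.6 N and 9.8 N.

```bash
python3 -c "
from cell import r
print(r.hand_in())"
```

```text
the job is handed in; nothing more can be done
None
```

I handed the job in at 12.1 s: the bracket is flat in the jig corner, still gripped at 90 N and bearing on both fences. The wrist sensor showed a steady push of about 7.6 N towards the end fence and 9.8 N towards the long fence, part of it friction; hand-in returned no verdict.

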